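# Run the thick rollers out of the feeder

## Task

Two roller feeders stand on the bench, one loaded with thick rollers, the other with thin ones. On the feeder with the thick rollers, push the catch tray fully home with the fingertips, then press down the paddle at the free end of its rocking lever and keep it down until both thick rollers have run out under the raised gate into the tray; then let go so that the gate drops shut. Do not grasp anything or touch the rollers with the hand, and leave the other feeder and the things lying around as they are.

Things in the scene. Friction and masses are not known exactly. Their poses are not given: they have to be found in the camera images.
- thick_feeder: roller feeder loaded with the two thick rollers (the one to run out); bolted down, grey steel; the two feeders stand side by side, alike but for their rollers, which stands left varies. Origin on the bench under the gate, at the middle of the chute; x points up the chute (away from the robot within 0.16 rad), y left, z up. Base 6 mm thick. At y = -100 mm two cheek plates, 112 mm high, carry the lever
- thick_mouth (a point): middle of the chute's floor at the gate, 50 mm above the bench; the open-topped chute, 44 mm wide inside, runs from here back along the feeder's x for 87 mm, rising at 12 degrees, side walls 21 mm high
- thick_pivot (a point): pivot of the rocking lever, 100 mm above the bench and 100 mm right of the chute (feeder's -y). The lever is a flat bar along the feeder's y: at its left end hangs the gate, a plate 50 mm wide across the chute's mouth; at its right end, 80 mm from the pivot, sits the paddle
- thick_lever (a joint): rocking lever of this feeder: 0 = gate shut (sprung shut, shuts by itself when let go), grows in rad as the paddle is pressed down, stop at 0.52; the gate stands clear of a thick roller from about 0.37 rad. Full travel moves the paddle about 40 mm down, almost straight, and takes 3 N at first to about 6 N at the stop
- thick_paddle_top (a point): middle of the upper face of the press paddle at the lever's right end, 120 mm above the bench when the gate is shut; the paddle is 36 (along the feeder's x) x 34 mm, 8 mm thick, rubber-faced, moves with the lever, with free bench below
- thick_tray (a joint): catch tray on guides in the feeder's base: 0 = fully home under the mouth (solid stop), grows in m as it stands pulled out towards the robot (feeder's -x), at most 0.06; slides with about 4 N of friction and stays where it is left
- thick_tray_front (a point): middle of the outside of the tray's front wall (the face towards the robot), 30 mm above the bench; the wall is 70 mm wide, 4 mm thick, and stands from 7 to 53 mm above the bench; the side walls are 12 mm lower. The bench before it is free
- thick_tray_floor (a point): middle of the tray's inner floor, 10 mm above the bench; axes as the feeder's; inside the tray measures 102 (x) x 62 mm (y)
- thick_roller_0: thick black plastic roller, 30 mm diameter, 40 mm long, resting on the gate at the start, its length across the chute; origin at its centre, y axis along it
- thick_roller_1: thick black plastic roller, 30 mm diameter, 40 mm long, behind the first at the start, its length across the chute; origin at its centre, y axis along it
- thin_feeder: roller feeder loaded with the two thin rollers (to be left alone); bolted down, grey steel; the two feeders stand side by side, alike but for their rollers, which stands left varies. Origin on the bench under the gate, at the middle of the chute; x points up the chute (away from the robot within 0.16 rad), y left, z up. Base 6 mm thick. At y = -100 mm two cheek plates, 112 mm high, carry the lever
- thin_pivot (a point): pivot of the rocking lever, 100 mm above the bench and 100 mm right of the chute (feeder's -y). The lever is a flat bar along the feeder's y: at its left end hangs the gate, a plate 50 mm wide across the chute's mouth; at its right end, 80 mm from the pivot, sits the paddle
- thin_lever (a joint): rocking lever of this feeder: 0 = gate shut (sprung shut, shuts by itself when let go), grows in rad as the paddle is pressed down, stop at 0.52; the gate stands clear of a thick roller from about 0.37 rad. Full travel moves the paddle about 40 mm down, almost straight, and takes 3 N at first to about 6 N at the stop
- thin_paddle_top (a point): middle of the upper face of the press paddle at the lever's right end, 120 mm above the bench when the gate is shut; the paddle is 36 (along the feeder's x) x 34 mm, 8 mm thick, rubber-faced, moves with the lever, with free bench below
- thin_tray (a joint): catch tray on guides in the feeder's base: 0 = fully home under the mouth (solid stop), grows in m as it stands pulled out towards the robot (feeder's -x), at most 0.06; slides with about 4 N of friction and stays where it is left
- thin_tray_front (a point): middle of the outside of the tray's front wall (the face towards the robot), 30 mm above the bench; the wall is 70 mm wide, 4 mm thick, and stands from 7 to 53 mm above the bench; the side walls are 12 mm lower. The bench before it is free
- thin_roller_0: thin black plastic roller, 18 mm diameter, 40 mm long, resting on the gate at the start, its length across the chute; origin at its centre, y axis along it
- thin_roller_1: thin black plastic roller, 18 mm diameter, 40 mm long, behind the first at the start, its length across the chute; origin at its centre, y axis along it
- bolt_a: loose hex bolt, 25x85x23 mm, lying on the bench between the feeders, origin at its underside; bystander
- nut_0: loose hex nut, 24x27x13 mm, on the bench between the feeders, origin at its underside; bystander
- screwdriver_b: small screwdriver with a yellow handle, 25x171x26 mm, lying crosswise behind the levers, origin at its underside; bystander
- c_clamp: blue C-clamp, 85x189x20 mm, lying at the right front of the bench, origin at its underside; bystander
Things that resemble listed ones, but are neither listed nor needed, are in the scene too. What is shaped like the thick_roller_1 but turquoise or white is not meant.

How it is judged:
On the way, in this order (a step that is already met when the one before it is completed fails the run):
1. the tray of the feeder with the thick rollers is pushed home while its gate is still shut (value of joint thick_tray below 0.006 m and value of joint thick_lever below 0.1 rad), for 0.1 s.
2. the paddle is pressed down by the fingers and the gate is up (value of joint thick_lever above 0.3 rad and contact force between the fingers and thick_lever above 0.5 N), for 0.2 s.
At the end, for the whole second after the job is handed in: Both thick rollers lie still in their tray, the tray is home (within 8 mm), the lever is back with the gate shut (below 0.04 rad), and both thin rollers are still in their chute (value of joint thick_tray below 0.008 m and value of joint thick_lever below 0.04 rad and x of thick_roller_0 in the frame of thick_tray_floor between -0.052 and 0.052 m and y of thick_roller_0 in the frame of thick_tray_floor between -0.032 and 0.032 m and z of thick_roller_0 in the frame of thick_tray_floor between 0 and 0.045 m and linear speed of each of thick_roller_0, thick_roller_1 below 0.03 m/s and x of thick_roller_1 in the frame of thick_tray_floor between -0.052 and 0.052 m and y of thick_roller_1 in the frame of thick_tray_floor between -0.032 and 0.032 m and z of thick_roller_1 in the frame of thick_tray_floor between 0 and 0.045 m and x of each of thin_roller_0, thin_roller_1 in the frame of thin_feeder above 0 m and height (world z) of each of thin_roller_0, thin_roller_1 above 0.05 m); the robot touches nothing.
It fails at once if a roller is touched by the hand or the arm (contact force between any of the fingers, the arm and thick_roller_0 above 0.5 N or contact force between any of the fingers, the arm and thick_roller_1 above 0.5 N or contact force between any of the fingers, the arm and thin_roller_0 above 0.5 N or contact force between any of the fingers, the arm and thin_roller_1 above 0.5 N).
It fails at once if a roller is lifted (height (world z) of any of thick_roller_0, thick_roller_1, thin_roller_0, thin_roller_1 above 0.125 m).
It fails at once if the lever of the feeder with the thin rollers is pressed (value of joint thin_lever above 0.1 rad).
It fails at once if the tray of the feeder with the thin rollers is shifted by more than 10 mm (distance of thin_tray_front from where it was at the start of the episode above 0.01 m).
It fails at once if a bystander is shifted by more than 30 mm (distance of any of bolt_a, nut_0, screwdriver_b, c_clamp from where it was at the start of the episode above 0.03 m).
It also fails if it takes over 43 s, if anything falls off the work surface, if the arm or the gripper's body presses on something with over 40 N, if the wrist force passes 120 N, or if a joint passes its speed limit or range.

## Robot

A 7-joint arm with a two-finger parallel gripper is mounted at the origin on a cart in front of the work surface, level with it; the furniture and walls round the work are solid. World frame = base frame: x ahead of the robot, y to its left, z up, the work surface at z = 0. Lengths are in m, angles in rad, forces in N, time in s.
With the tool pointing down it reaches from about 0.35 to 0.9 m from the base axis. Payload 7.2 kg.
Tool frame: the origin (TCP) lies midway between the tips of the shut fingers; the grasp point (between the pads) lies 19 mm behind it; z points along the fingers, x is the direction in which the jaws open and shut, and the axes are right-handed (so a half turn about z gives the same grasp; the last joint's range is limited). The gripper opens to 85 mm and grips with 20 to 120 N. Pads are 22 mm wide; open, the fingers measure 114 mm over their backs; the gripper's body (76 mm by 85 mm) begins 54 mm behind the grasp point. The pads swing forward as they close: fully open they stand 13 mm farther back than shut.
Start: joints at [-1.171, 0.411, -0.013, 1.596, 0.006, 1.134, -0.082], TCP at [0.282, 0.558, 0.231] pointing down, gripper open.
Joint ranges: [-2.95, 2.95], [-0.29, 1.99], [-1.47, 1.44], [0.14, 2.54], [-1.03, 4.17], [0.13, 1.85], [-2.86, 2.86]. Speed limits (rad/s): [2.39, 2.39, 3.01, 3.01, 3.14, 3.14, 3.14].

## Interface

Orientations are given as [roll, pitch, yaw] about the fixed x, y, z axes, in that order (R = Rz(yaw) Ry(pitch) Rx(roll)).
In Python, from workcell import r, imaging, order gives the robot as it stands. The module is installed in compiled form; this text tells all that it offers.
- The arm moves only by the tool jog_arm, never from a script. Its argument "rows" is a list that holds one entry, the list of rows, each a list of 5 numbers: the opening in per cent of the stroke, from 0 (shut) to 100 (fully open), then the shift along the tool's x, y, z in m, then the turn about the tool's z in degrees. A call has exactly 10 rows; each row shifts and turns the commanded pose from where the row before left it, along the tool's axes as they then stand; what a row does not reach is not made up. A row lasts 1/12 s, in which the tool goes at most 41.7 mm and 7.16 degrees, less where a joint would pass 70% of its speed; a pose out of reach is approached as far as the arm can. A call is refused whole if a number of a shift passes 0.0417 or a number of a turn 7.16, either way. A call with a gripper value outside its range is refused whole. The fingers move at their own pace and stop on an object; "squeeze" is the grip in N (left out, the last holds). Time passes only in rows, so rows that do not move let the fingers close, or fill a call up. It gives the time, the measured TCP pose, the force and the opening at its end, in the units of the state.
- r.observe(): the state, without advancing time (a new reading comes with each control period).
- imaging.camera(name): name is "scene" or "top" or "wrist"; returns a dict with "img" (480x640x3 uint8, red, green, blue), "vertical_fov" (degrees; the focal length in pixels is half the picture's height over the tangent of half this angle, whatever the lens; pixels are square), "cx", "cy" (the principal point, pixels), "k1" (the pictures are not rectified: a ray, as slopes to the right and down, at radius r is drawn at 1 + k1 r^2 times it, then the intrinsics apply), "R" (3x3) and "t" (3): a world point X has camera coordinates R X + t. Camera axes: x right, y down, z forward; pixel columns grow to the right and rows downward; lengths in m; the calibration is good to about 2 mm. A picture is of the moment at which its call begins. There is no depth.
- order.sign_off(): hands the job in, once; it reports no verdict.
The state is a dict: "time": time; "joint_positions": joint angles; "qvel": joint speeds; "effort": joint torques, N m; "tcp_pos": TCP position; "eef_rot": TCP orientation; "contact_force": force on the tool from outside, world axes, zero at the start; "wrist_torque": the same for the moment, N m; "grip_width": opening from 0.0 (shut) to 1.0 (fully open).
Only numpy, scipy, OpenCV 4.12 (cv2) and the standard library are available. Lean on these libraries where they do the work, as an engineer would, in place of code of your own. Each camera call takes 0.05 s, during which the arm holds its last target. There are 200 camera calls.

## Working session

There is one attempt and no reset: what is moved stays moved. The work goes in short steps, Python scripts to look and compute and a tool call to move; the robot and the scene stay as the last step left them, time stands still between calls to the robot, and variables do not carry over. Pictures are saved under pics/ and viewed, about 8 in all and at most 12, crops included, and the job is handed in when it is done.

Besides the shell and the picture viewer there is one more tool, called after ">>>" by a JSON object that holds its "method" and its "body". jog_arm: Moves the arm, as the interface text tells. Its arguments: {"type":"object","properties":{"rows":{"type":"array","items":{"type":"array","items":{"type":"array","items":{"type":"number"}}}},"squeeze":{"type":"number"}},"required":["rows"]}

```bash
mkdir -p pics
cat > h.py <<'E'
import numpy as np, cv2
from workcell import r, imaging, order
def intr(c):
    f=240/np.tan(np.radians(c["vertical_fov"])/2); return np.array([[f,0,c["cx"]],[0,f,c["cy"]],[0,0,1]])
def dist(c): return np.array([c["k1"],0,0,0,0.])
def w2p(c,X):
    return cv2.projectPoints(np.atleast_2d(np.array(X,float)),cv2.Rodrigues(np.array(c["R"]))[0],np.array(c["t"],float),intr(c),dist(c))[0][:,0]
def p2w(c,px,z):
    u=cv2.undistortPoints(np.array(px,float).reshape(-1,1,2),intr(c),dist(c))[:,0]
    R=np.array(c["R"]);t=np.array(c["t"]);C=-R.T@t
    d=np.c_[u,np.ones(len(u))]@R
    return C+d*((z-C[2])/d[:,2])[:,None]
def save(c,n): cv2.imwrite("pics/"+n,c["img"][:,:,::-1])
E
python3 - <<'E'
from h import *
import pickle
for n in("scene","top"):
    c=imaging.camera(n); save(c,n+"1.png"); pickle.dump(c,open(n+".pkl","wb"))
    print(n,c["vertical_fov"],c["k1"],-np.array(c["R"]).T@c["t"])
print(r.observe())
E
```

```text
scene 49.23848292337415 -0.1346905428720332 [-0.07959555  0.68220274  0.51378506]
top 56.40540311565765 -0.009127891484761804 [0.51273085 0.02675378 0.97329324]
{'time': 0.1, 'joint_positions': array([-1.17119965,  0.4118472 , -0.01272822,  1.59693298,  0.00559128,
        1.13428355, -0.08219242]), 'qvel': array([ 5.93320342e-04, -1.45232109e-03,  1.70996764e-03, -1.84341916e-03,
        3.70601125e-04,  3.37075445e-05, -8.14204343e-04]), 'effort': array([ 3.07419985e-03, -6.01826692e+01,  6.84480742e-01, -3.00088298e+01,
        1.39993543e-02,  6.35495948e-03, -7.33116394e-06]), 'tcp_pos': array([0.281654  , 0.55745951, 0.23053127]), 'eef_rot': array([3.14150614e+00, 1.43301321e-03, 1.10304240e+00]), 'contact_force': array([-0.19575864, -0.11309406, -0.11233016]), 'wrist_torque': array([-0.00012718,  0.00373687, -0.0365101 ]), 'grip_width': 0.9978076576581993}
```

View pics/scene1.png

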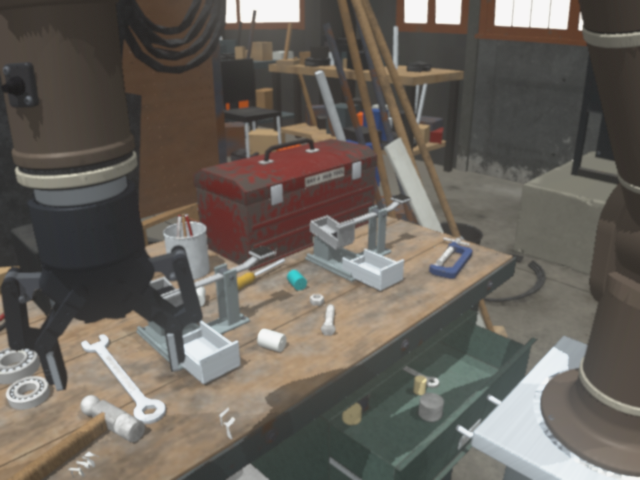

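View pics/top1.png

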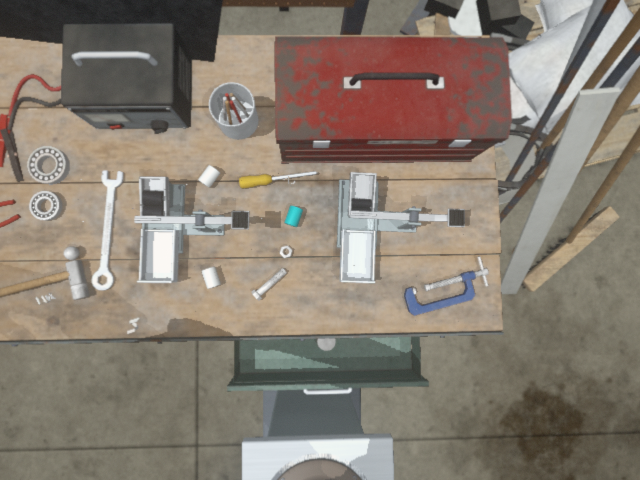

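Run:
```python
from h import *
import pickle
c=pickle.load(open("top.pkl","rb")); i=c["img"][:,:,::-1]
a=i[165:295,120:260]; b=i[165:295,330:470]
v=np.hstack([cv2.resize(x,None,fx=2.85,fy=2.85,interpolation=cv2.INTER_CUBIC) for x in(a,b)])
a4=cv2.resize(i[165:295,120:260],None,fx=4,fy=4,interpolation=cv2.INTER_CUBIC)
cv2.imwrite("pics/crop.png",v); print(v.shape)
# candidate feature pts
print(p2w(c,[[140,282],[179,282]],.053), p2w(c,[[240,220],[457,217.5]],.12))
```

```text
(370, 798, 3)
[[0.48826845 0.35444484 0.053     ]
 [0.48699392 0.27615609 0.053     ]] [[ 0.60458385  0.14355245  0.12      ]
 [ 0.60424602 -0.27524986  0.12      ]]
```

View pics/crop.png

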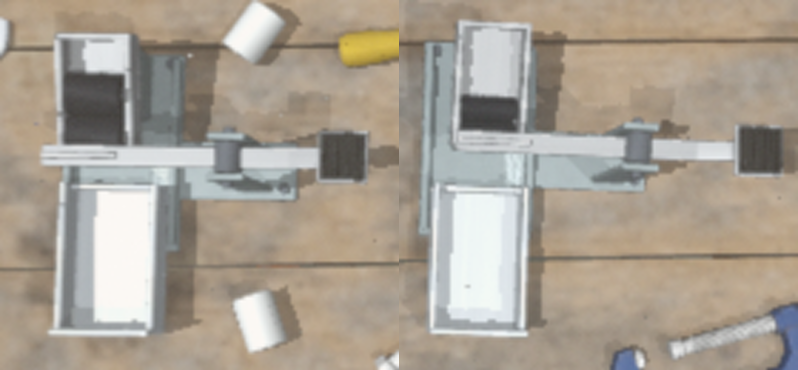

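The left feeder holds the thick rollers: the black region in its chute is clearly longer. Its paddle is at about px (240, 220) and its tray front's top edge starts at about px (138, 282). I'll check the yaw by overlaying the model.

```bash
cat >> h.py <<'E'
def feeder(P,psi):
    ca,sa=np.cos(psi),np.sin(psi); X=np.array([ca,sa,0]);Y=np.array([-sa,ca,0])
    O=np.array([P[0],P[1],0])+.18*Y
    return O,X,Y
E
python3 - <<'E'
from h import *
import pickle
c=pickle.load(open("top.pkl","rb")); i=c["img"][:,:,::-1]
P=p2w(c,[[343/2.85+120-.35,155.5/2.85+165-.35]],.12)[0]; print(P)
out=[]
for psi in(-.06,0.0):
    O,X,Y=feeder(P,psi); v=cv2.resize(i[165:295,120:260],None,fx=2.85*2,fy=2.85*2,interpolation=cv2.INTER_CUBIC)[:, :] 
    f=lambda x,y,z:O+X*x+Y*y+np.array([0,0,z])
    # tray front x by intersect with px row 281.8
    F=p2w(c,[[154.5,281.5]],.053)[0]; d=(F-O)@X
    segs=[(f(d,.035,.053),f(d,-.035,.053)),(f(d,.035,.041),f(d+.11,.035,.041)),(f(d,-.035,.041),f(d+.11,-.035,.041)),
      (f(0,.022,.071),f(.087,.022,.071+.0185)),(f(0,-.022,.071),f(.087,-.022,.071+.0185)),(f(.018,-.163,.12),f(.018,-.197,.12)),(f(-.018,-.163,.12),f(-.018,-.197,.12)),(f(0,0,.12),f(0,-.18,.12))]
    for s in segs:
        q=((w2p(c,s)-[120,165]+.5)*5.7).astype(int); cv2.line(v,tuple(map(int,q[0])),tuple(map(int,q[1])),(0,0,255),1)
    print(psi,O,d,O+X*d); out.append(v[:,:, :])
v=cv2.resize(np.hstack(out),(798*1,370),interpolation=cv2.INTER_AREA)if 0 else np.hstack([o[:,:570] for o in out])[:,:]
cv2.imwrite("pics/ov.png",cv2.resize(v,(800,int(v.shape[0]*800/v.shape[1])),interpolation=cv2.INTER_AREA))
E
```

```text
[0.60609628 0.14354736 0.12      ]
-0.06 [0.6168898  0.32322346 0.        ] -0.12798514671231306 [0.48913496 0.33089796 0.        ]
0.0 [0.60609628 0.32354736 0.        ] -0.11729247664167147 [0.48880381 0.32354736 0.        ]
```

View pics/ov.png

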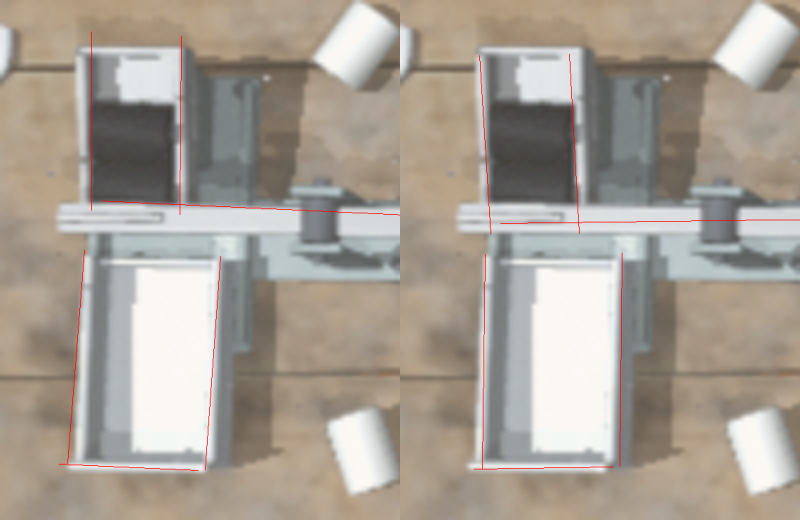

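Yaw is about -0.015 rad. The tray front is near (0.489, 0.326) and the paddle near (0.606, 0.1435). Next I move in front of the tray with the fingers shut.

>>> {"method": "jog_arm", "body": {"rows": [[[0,0,0,0,-6.5],[0,0,0,0,-6.5],[0,0,0,0,-6.5],[0,0,0,0,-6.5],[0,-0.028,0.02,0.005,0],[0,-0.028,0.02,0.005,0],[0,-0.028,0.02,0.005,0],[0,-0.028,0.02,0.005,0],[0,-0.028,0.02,0.005,0],[0,-0.028,0.02,0.005,0]]], "squeeze": 20}}

```text
time: 0.93
tcp_pos: [0.4, 0.3865, 0.2008]
eef_rot: [-3.141, 0.0, 1.557]
contact_force: [0.7, 0.1, 0.3]
grip_width: -0.005
```

>>> {"method": "jog_arm", "body": {"rows": [[[0,-0.03,0.022,0,0],[0,-0.03,0.022,0,0],[0,0,0,0.03,0],[0,0,0,0.03,0],[0,0,0,0.03,0],[0,0,0,0.03,0],[0,0,0,0.03,0],[0,0,0,0.018,0],[0,0,0,0,0],[0,0,0,0,0]]]}}

```text
time: 1.77
tcp_pos: [0.442, 0.327, 0.0325]
eef_rot: [-3.14, 0.002, 1.557]
contact_force: [0.4, 0.8, 0.5]
grip_width: 0.002
```

Run:
```python
from h import *
c=imaging.camera("scene"); v=cv2.resize(c["img"][230:420,90:290,::-1],None,fx=3,fy=3,interpolation=cv2.INTER_CUBIC); cv2.imwrite("pics/s2.png",v)
print(r.observe()["tcp_pos"])
```

```text
[0.4428399  0.32772807 0.03375737]
```

View pics/s2.png

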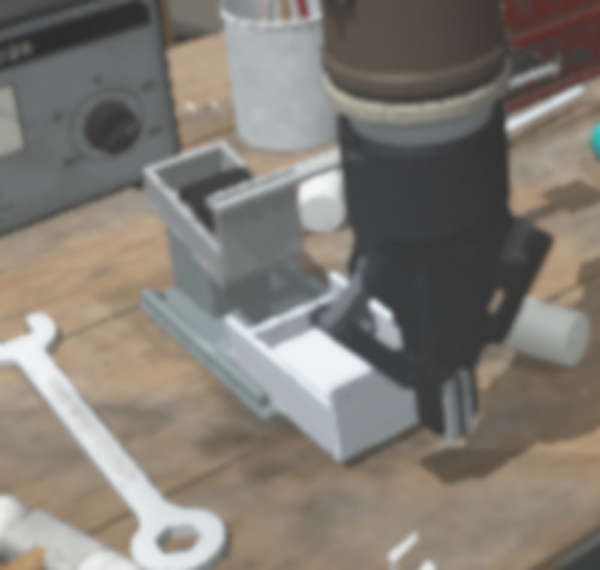

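The shut fingers stand just in front of the tray's front wall, centred on it. I push slowly.

>>> {"method": "jog_arm", "body": {"rows": [[[0,0,0.006,0,0],[0,0,0.006,0,0],[0,0,0.006,0,0],[0,0,0.006,0,0],[0,0,0.006,0,0],[0,0,0.006,0,0],[0,0,0.006,0,0],[0,0,0.006,0,0],[0,0,0.006,0,0],[0,0,0.006,0,0]]]}}

```text
time: 2.65
tcp_pos: [0.5027, 0.3264, 0.0331]
eef_rot: [-3.141, 0.001, 1.557]
contact_force: [-4.4, -0.5, 2.4]
grip_width: 0.001
```

>>> {"method": "jog_arm", "body": {"rows": [[[0,0,0.002,0,0],[0,0,0.002,0,0],[0,0,0.002,0,0],[0,0,0.002,0,0],[0,0,0.002,0,0],[0,0,0.002,0,0],[0,0,0.002,0,0],[0,0,0.002,0,0],[0,0,0.002,0,0],[0,0,0.002,0,0]]]}}

```text
time: 3.48
tcp_pos: [0.5125, 0.3262, 0.0329]
eef_rot: [-3.124, 0.005, 1.56]
contact_force: [-40.7, -6.9, 33.2]
grip_width: 0.001
```

Run:
```python
from h import *
c=imaging.camera("top"); a=cv2.resize(c["img"][165:295,110:270,::-1],(480,390),interpolation=cv2.INTER_CUBIC)
c=imaging.camera("scene"); b=cv2.resize(c["img"][280:410,130:270,::-1],(320,297),interpolation=cv2.INTER_CUBIC)
v=np.zeros((390,800,3),np.uint8); v[:,:480]=a; v[:297,480:]=b; cv2.imwrite("pics/s3.png",v)
s=r.observe();print(s["tcp_pos"],s["contact_force"],s["wrist_torque"])
```

```text
[0.51251657 0.32630918 0.03272026] [-34.24949745  -5.94651577  25.61017612] [-1.39192479  6.89083862 -0.14698416]
```

View pics/s3.png

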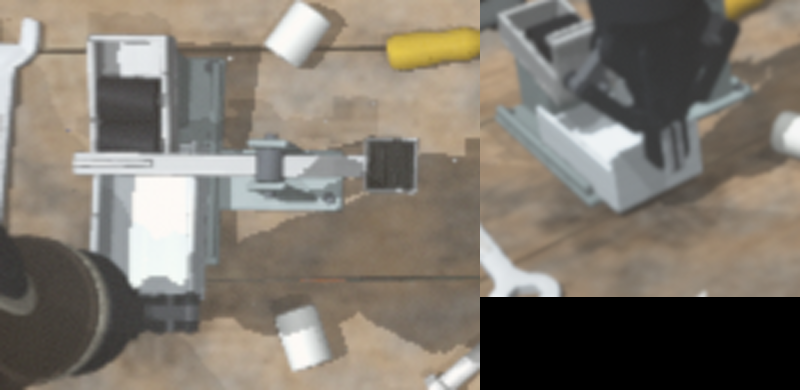

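Force rose to about 40 N at a hard stop after roughly 35 mm of travel, which fits the tray being home. I back off, lift and check.

>>> {"method": "jog_arm", "body": {"rows": [[[0,0,-0.015,0,0],[0,0,-0.02,0,0],[0,0,-0.01,-0.01,0],[0,0,0,-0.035,0],[0,0,0,-0.035,0],[0,0,0,-0.035,0],[0,0,0,-0.035,0],[0,-0.03,0,-0.02,0],[0,-0.03,0,0,0],[0,-0.03,0,0,0]]]}}

```text
time: 4.42
tcp_pos: [0.4783, 0.2372, 0.2056]
eef_rot: [3.136, -0.003, 1.558]
contact_force: [0.0, -0.3, -0.7]
grip_width: 0.001
```

>>> {"method": "jog_arm", "body": {"rows": [[[0,-0.03,0.02,0,0],[0,-0.03,0.02,0,0],[0,-0.02,0.02,0,0],[0,0,0.02,0,0],[0,0,0.02,0,0],[0,0,0.02,0,0],[0,0,0,0,0],[0,0,0,0,0],[0,0,0,0,0],[0,0,0,0,0]]]}}

```text
time: 5.25
tcp_pos: [0.5948, 0.1557, 0.2034]
eef_rot: [3.141, -0.0, 1.557]
contact_force: [0.1, 0.1, 0.5]
grip_width: 0.002
```

Run:
```python
from h import *
c=imaging.camera("top"); a=cv2.resize(c["img"][165:295,110:270,::-1],(640,520),interpolation=cv2.INTER_CUBIC)
cv2.imwrite("pics/s4.png",a)
s=r.observe();print(s["tcp_pos"],s["contact_force"]); print(w2p(c,[s["tcp_pos"],[.606,.1435,.12]]))
```

```text
[0.59477194 0.1557048  0.20350393] [-0.5115558  -0.34524625 -0.0290932 ]
[[226.22066299 220.64782159]
 [240.02593236 219.26128858]]
```

View pics/s4.png

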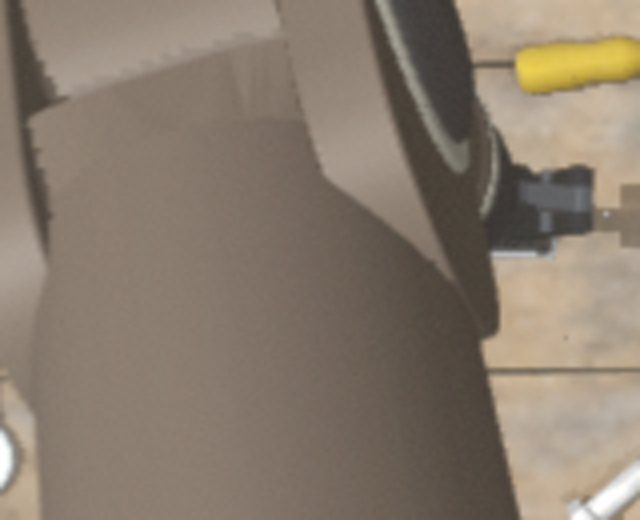

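The arm hides the feeder from above, so I check from the scene camera.

Run:
```python
from h import *
c=imaging.camera("scene"); x0,y0=110,200
v=cv2.resize(c["img"][y0:y0+195,x0:x0+260,::-1],None,fx=3,fy=3,interpolation=cv2.INTER_CUBIC)
P=np.array([.606,.1435,0]);O,X,Y=feeder(P,-.015)
for d,col in((-.083,(0,0,255)),):
    T=[O+X*d+Y*s*.035+np.array([0,0,z]) for s,z in((1,.007),(1,.053),(-1,.053),(-1,.007))]
    q=((w2p(c,T)-[x0,y0]+.5)*3).astype(np.int32); cv2.polylines(v,[q],True,col,1)
cv2.imwrite("pics/s5.png",v)
```

```text
(no output)
```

View pics/s5.png

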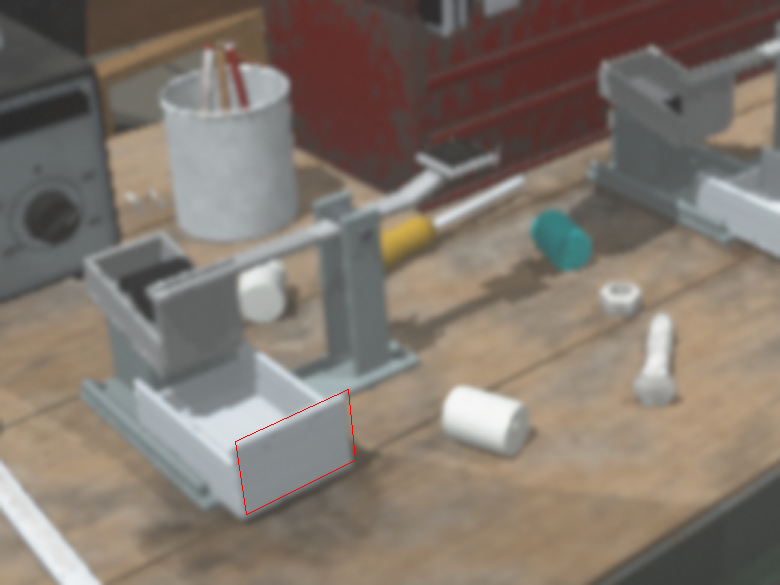

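The tray sits under the mouth and its front matches the outline at x = -0.083. The gate is still shut. Now over the paddle and down.

>>> {"method": "jog_arm", "body": {"rows": [[[0,-0.012,0.011,0,0],[0,0,0,0.02,0],[0,0,0,0.02,0],[0,0,0,0.02,0],[0,0,0,0.012,0],[0,0,0,0.01,0],[0,0,0,0.01,0],[0,0,0,0.01,0],[0,0,0,0.01,0],[0,0,0,0,0]]]}}

```text
time: 6.18
tcp_pos: [0.6061, 0.1429, 0.0899]
eef_rot: [-3.141, 0.001, 1.556]
contact_force: [-0.3, -3.7, 4.9]
grip_width: -0.003
```

Run:
```python
from h import *
s=r.observe();print(s["tcp_pos"],s["contact_force"],s["time"])
c=imaging.camera("scene"); x0,y0=110,200
v=cv2.resize(c["img"][y0:y0+195,x0:x0+260,::-1],None,fx=3,fy=3,interpolation=cv2.INTER_CUBIC)
cv2.imwrite("pics/s6.png",v)
```

```text
[0.60609718 0.14285904 0.08994035] [-0.25098212 -3.71588283  4.86834762] 6.1833
```

View pics/s6.png

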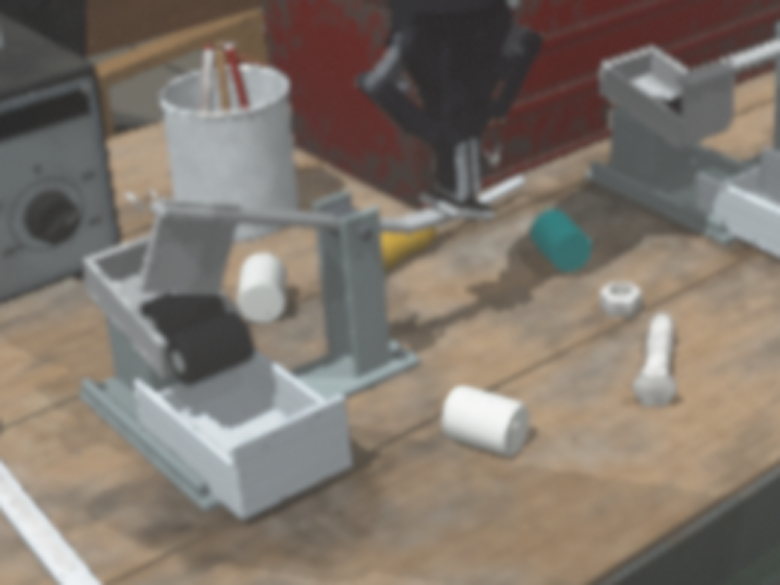

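The gate is up and the first roller is coming out at about px (215, 345) in the crop. I press a little further and hold.

>>> {"method": "jog_arm", "body": {"rows": [[[0,0,0,0.003,0],[0,0,0,0,0],[0,0,0,0,0],[0,0,0,0,0],[0,0,0,0,0],[0,0,0,0,0],[0,0,0,0,0],[0,0,0,0,0],[0,0,0,0,0],[0,0,0,0,0]]]}}

```text
time: 7.07
tcp_pos: [0.6062, 0.1431, 0.0883]
eef_rot: [3.141, 0.0, 1.557]
contact_force: [-1.5, -4.3, 3.8]
grip_width: 0.0
```

>>> {"method": "jog_arm", "body": {"rows": [[[0,0,0,0,0],[0,0,0,0,0],[0,0,0,0,0],[0,0,0,0,0],[0,0,0,0,0],[0,0,0,0,0],[0,0,0,0,0],[0,0,0,0,0],[0,0,0,0,0],[0,0,0,0,0]]]}}

```text
time: 7.9
tcp_pos: [0.6062, 0.1431, 0.0883]
eef_rot: [3.141, 0.0, 1.557]
contact_force: [-2.2, -4.0, 5.1]
grip_width: 0.001
```

Run:
```python
from h import *
s=r.observe();print(s["tcp_pos"],s["contact_force"],s["time"])
c=imaging.camera("scene"); x0,y0=110,200
v=cv2.resize(c["img"][y0:y0+195,x0:x0+260,::-1],None,fx=3,fy=3,interpolation=cv2.INTER_CUBIC)
cv2.imwrite("pics/s7.png",v)
```

```text
[0.60615247 0.1430846  0.08826798] [-2.21904278 -3.96759532  5.10065545] 7.9
```

View pics/s7.png

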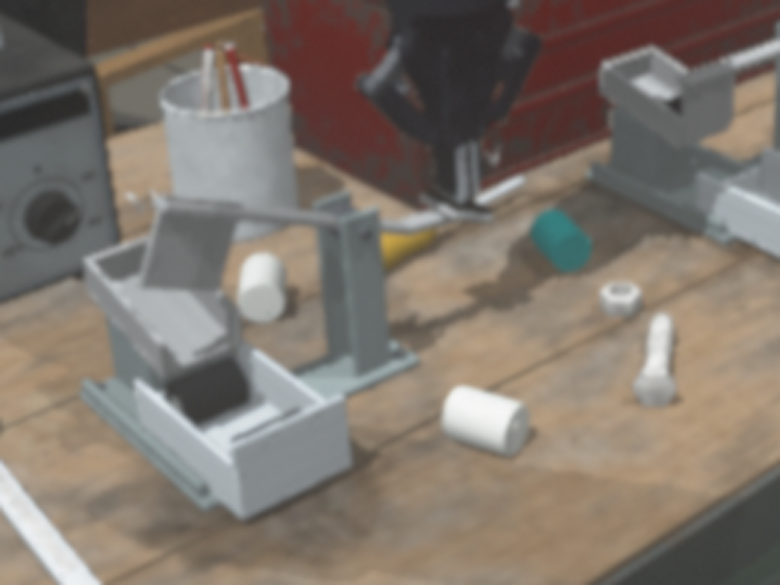

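The chute is empty. One roller is at the back of the tray, and a dark edge behind the front wall suggests the second. I let go and move clear to check from above.

>>> {"method": "jog_arm", "body": {"rows": [[[0,0,0,-0.01,0],[0,0,0,-0.01,0],[0,0,0,-0.015,0],[0,0,0,-0.025,0],[0,0,0,-0.03,0],[0,0,0,-0.03,0],[0,0,0,-0.02,0],[0,-0.02,-0.03,0,0],[0,-0.02,-0.03,0,0],[0,-0.02,-0.03,0,0]]]}}

```text
time: 8.78
tcp_pos: [0.5145, 0.0858, 0.2288]
eef_rot: [3.14, -0.002, 1.559]
contact_force: [1.1, -0.6, -0.6]
grip_width: 0.002
```

>>> {"method": "jog_arm", "body": {"rows": [[[0,-0.03,-0.02,0,0],[0,-0.03,-0.02,0,0],[0,-0.03,-0.01,0,0],[0,-0.03,0,0,0],[0,0,0,0,0],[0,0,0,0,0],[0,0,0,0,0],[0,0,0,0,0],[0,0,0,0,0],[0,0,0,0,0]]]}}

```text
time: 9.62
tcp_pos: [0.4637, -0.0336, 0.2282]
eef_rot: [-3.141, -0.0, 1.559]
contact_force: [-0.1, 0.9, -1.0]
grip_width: 0.002
```

Run:
```python
from h import *
s=r.observe();print(s["tcp_pos"],s["contact_force"],s["time"])
c=imaging.camera("top"); v=cv2.resize(c["img"][150:310,110:480,::-1],None,fx=2.15,fy=2.15,interpolation=cv2.INTER_CUBIC)
cv2.imwrite("pics/s8.png",v)
```

```text
[ 0.46374649 -0.03364388  0.22816876] [-0.07066833  0.88506403 -1.01849036] 9.6167
```

View pics/s8.png

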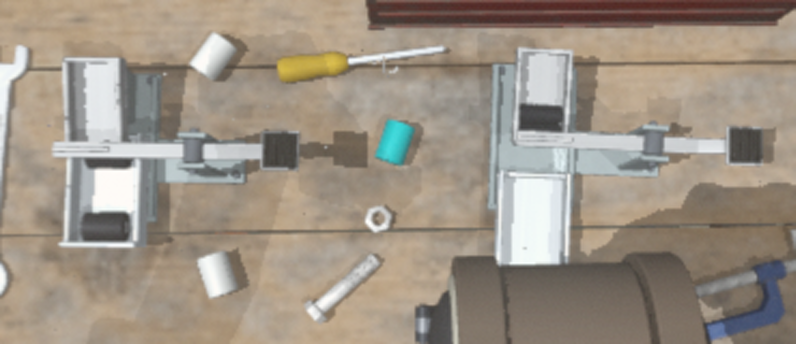

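The top view shows one roller at the tray front (crop px 107, 227) and one at the back under the lever (110, 160). The chute is empty and the gate is shut. The other feeder and the loose things are where they were. I hand in.

```bash
python3 -c "
from h import *
print(order.sign_off())"
```

```text
the job is handed in; nothing more can be done
None
```

I ran both thick rollers out into their tray and handed the job in at about 9.6 s of the 43 s limit. No verdict was reported.

- **Tray:** The thick-roller feeder was the left one. I pushed its tray about 35 mm with the shut fingertips until it hit a hard stop at about 40 N. The tray's position is not measured directly. That stop and the tray front's position in the camera views are the evidence that it is home.
- **Paddle:** I pressed it down about 32 mm, and the gate rose. I held it down for nearly 2 s, until the chute was empty, then let go.
- **Last check, top view:** One roller lies at the front of the tray and one at the back, partly hidden under the lever. The paddle and lever look back in the gate-shut position.
- **Surroundings:** The thin rollers are still in their chute, and the loose objects in view look unmoved. The arm partly covered the other feeder's tray and the C-clamp in that last view. The wrist force was about 1 N or less, so the arm was clear of everything.

No check failed. During the push the wrist also felt up to 33 N upward, which I took to be fingertip friction on the tray wall.

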